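# Knock a sunk vial up out of the vial block

### The job

A sample vial has been pushed right down into the block on the stand, where no finger can get at it. Take the C-shaped knockout tool by its grip, bring its upright pin in under the block from the open front, feel for the knockout hole below the vial and push the pin gently up through it until the pin's collar meets the underside of the block, so that the vial stands well proud. Then draw the pin down and out, stand the tool upright on the bench clear of the stand, and leave the things around as they are.

Things in the scene. Friction and masses are not known exactly. Their poses are not given: they have to be found in the camera images.
- vial_stand: Fixed bare aluminium stand holding a block for vials. Origin: on the bench below its middle; z up; its open front looks to -x; y runs along the block. Two end cheeks 8 mm thick, 70 mm in x, 86 mm high, inner faces at y +-61.5 mm, feet out to y +-92 mm. Between them it is open from the bench up to the block's rails, but for a thin tie rod at x 26 mm, z 22 mm. This pose does not show where the block sits.
- hole_nominal (a point): Point of the stand at x -12, y 0, z 62 mm: the knockout hole's mouth in the block's flat underside if the block sat mid-way. The block has play along the stand's y: the true hole lies up to 12 mm from here along y, either way, but not in x or z. Hole 8 mm wide, through the 8 mm pocket floor; the vial stands right above. The block drags stiffly (25 N). Other holes lie 30 mm off.
- block_top (a point): Middle of the block's top face, 104 mm above the bench, with the block mid-way. Block 46 mm in x, 98 mm in y, with 2 rows (x -12 and +12 mm) of 3 pockets 13 mm wide, 30 mm apart in y. It hangs in two rails along y, each from 24 to 32 mm out in x and z 58 to 74 mm, front and back. The sunk vial is the only one in it: middle of the front row.
- sunk_vial (a joint): Height (m) of the sunk vial above its pocket floor: 0 when right down, its dark cap 1 mm below the block's top; 0.020 when the tool's collar is home. Glass, 12 mm wide, 33 mm tall. A leaf spring in the pocket grips it: about 7 N moves it up and it stays where it is left.
- knockout_tool: Loose C-shaped steel tool, about 0.26 kg, standing upright on its foot. Origin: on the pin's axis at the foot's underside; z up; x points from the C's back to its open side. Foot: x -39 to +19 mm, 36 mm wide, 8 mm thick. On it the collar, 14 mm wide, top at z 14 mm, and the pin, 6 mm wide. Back of the C: x -39 to -30 mm, 20 mm wide. Upper arm: z 118 to 127 mm.
- tool_grip (a point): Centre of the tool's black grip, straight above the pin, 150 mm above the foot's underside. The grip is an upright block, 16 mm in the tool's x, 24 mm in its y (take it across x), from z 127 to 171 mm.
- pin_tip (a point): Flat upper end (edge barely broken) of the tool's upright pin, 42 mm above the foot's underside, 28 mm above the collar's top and 76 mm below the upper arm.
- vial_rack: Bystander: blue vial rack with vials, 60x118x40 mm, origin at the centre of its underside. Leave alone.
- flow_meter: Bystander: grey hand-held flow meter lying flat, 140x72x28 mm, origin at the centre of its underside. Leave alone.
- syringe_box: Bystander: long flat dark-blue syringe box, 40x165x22 mm, origin at the centre of its underside. Leave alone.

How it is judged:
By the outcome, as a careful person would: the job done as asked, in the order asked, and still so for the second after the job is handed in, with the robot touching nothing.
It also fails if it takes over 67 s, if anything falls off the work surface, if the arm or the gripper's body presses on something with over 40 N, if the wrist force passes 120 N, or if a joint passes its speed limit or range.

### The arm

A 6-joint arm with a two-finger parallel gripper is mounted at the origin on a cart in front of the work surface, level with it; the furniture and walls round the work are solid. World frame = base frame: x ahead of the robot, y to its left, z up, the work surface at z = 0. Lengths are in mm, angles in rad, forces in N, time in s.
With the tool pointing down it reaches from about 300 to 750 mm from the base axis. Payload 8.5 kg.
Tool frame: the origin (TCP) lies on the centre line of the jaws, within the pads' length; the fingertips stand 25 mm ahead of it and the grasp point (between the pads) lies 6 mm ahead of it; z points along the fingers, y is the direction in which the jaws open and shut (so a half turn about z gives the same grasp; the last joint's range is limited). The gripper opens to 88 mm and grips with 3 to 60 N. Pads are 18 mm wide; open, the fingers measure 123 mm over their backs; the gripper's body (75 mm by 187 mm) begins 45 mm behind the grasp point.
Start: joints at [-1.389, 0.381, 1.297, -0, 1.464, -0.215], TCP at [212.551, -507.25, 263.748] pointing down, gripper open.
Joint ranges: [-3.11, 3.11], [-0.89, 2.33], [0.22, 2.48], [-1.42, 4.56], [0.17, 2.85], [-2.88, 2.88]. Speed limits (rad/s): [2.39, 2.39, 3.14, 3.14, 3.14, 3.14].

### API

Orientations are given as a unit quaternion [w, x, y, z].
In Python, from cell import bot, get_state, get_image, camera_info gives the robot as it stands. The module is installed in compiled form; this text tells all that it offers. Calls block until the motion is done:
- bot.move_ptp(position, orientation): joint-space move of the TCP to a pose.
- bot.move_l(position, vel=150, orientation=None): straight line of the TCP; orientation=None keeps the orientation; vel is the mean speed in mm/s.
- bot.goto_joints(angles): joint-space move.
- bot.open_gripper() and bot.close(): open the fingers fully, or close them until they stop; the grip force is fixed at half the most.
- bot.hold(seconds).
- bot.solve_ik(position, orientation): joint angles nearest the present ones, or None.
- get_state(): the state.
- get_image(name): name is "side" or "top"; returns (picture, depth): 420x560x3 uint8, red, green, blue; 420x560 float32, mm along the optical axis (not along the pixel's ray), 0 where there is no reading.
- camera_info(name): a dict with "vertical_fov" (degrees; the focal length in pixels is half the picture's height over the tangent of half this angle, whatever the lens; pixels are square), "cx", "cy" (the principal point, pixels), "world_to_cam" (4x4, takes a point from world to camera coordinates). Camera axes: x right, y down, z forward; pixel columns grow to the right and rows downward; lengths in mm; the calibration is good to about 2 mm. A picture is of the moment at which its call begins. camera_info takes no time and is no camera call.
A pose or a line that the arm cannot do raises bot.Unreachable and nothing moves.
- bot.hand_in(): hands the job in, once; it reports no verdict.
The state is a dict: "time": time; "joints": joint angles; "qvel": joint speeds; "effort": joint torques, N m; "ee_pos": TCP position; "tool_rot": TCP orientation; "wrist_force": force on the tool from outside, world axes, zero at the start; "ft_torque": the same for the moment, N m; "gripper_width": finger opening in mm.
Only numpy, scipy, OpenCV 4.12 (cv2) and the standard library are available. Lean on these libraries where they do the work, as an engineer would, in place of code of your own. Each camera call takes 0.05 s, during which the arm holds its last target.

## Working session

There is one attempt and no reset: what is moved stays moved. The work goes in short steps, each a Python script; the robot and the scene stay as the last script left them, time stands still between calls to the robot, and variables do not carry over. Pictures are saved under pics/ and viewed, and the job is handed in when it is done.

```bash
mkdir -p pics; ls
python3 - <<'E'
from cell import bot,get_state,get_image,camera_info
import cv2,numpy as np
print(get_state())
for n in("side","top"):
    im,d=get_image(n); cv2.imwrite(f"pics/{n}0.png",im[...,::-1]); np.save(f"pics/{n}0.npy",d); 
    print(n,camera_info(n), (d>0).mean())
E
```

```text
pics
{'time': 0.0, 'joints': array([-1.38933205e+00,  3.81184275e-01,  1.29827448e+00,  2.28341568e-05,
        1.46362532e+00, -2.15319474e-01]), 'qvel': array([ 0.0009669 ,  0.00208506, -0.00045669,  0.00073795,  0.00034938,
        0.00031804]), 'effort': array([-1.13211245e-03, -4.37934244e+01, -2.24554199e+01,  7.12380256e-02,
        3.51525599e-02, -8.72222427e-05]), 'ee_pos': array([ 212.49480912, -507.01301133,  263.13942415]), 'tool_rot': array([-7.45411317e-04,  9.80384765e-01,  1.97091745e-01,  2.39715165e-05]), 'wrist_force': array([ 0.27122647,  0.38480895, -1.14230431]), 'ft_torque': array([ 0.01609092,  0.02198107, -0.01350461]), 'gripper_width': 88.02829948483264}
side {'vertical_fov': 50.75276777095248, 'cx': 279.22553128194244, 'cy': 209.4016432217145, 'world_to_cam': array([[ 9.79133542e-01, -2.02443722e-01, -1.77213634e-02,
        -5.80561894e+02],
       [-1.17988386e-01, -4.95319377e-01, -8.60661057e-01,
         4.27730499e+01],
       [ 1.65457693e-01,  8.44793024e-01, -5.08869824e-01,
         1.19578637e+03],
       [ 0.00000000e+00,  0.00000000e+00,  0.00000000e+00,
         1.00000000e+00]])} 0.9893027210884354
top {'vertical_fov': 50.046937236374, 'cx': 278.9166759019683, 'cy': 212.7138692884774, 'world_to_cam': array([[-8.75752388e-03, -9.99927945e-01, -8.21034344e-03,
        -2.76551333e+02],
       [-9.91129368e-01,  9.76875105e-03, -1.32541113e-01,
         5.24024618e+02],
       [ 1.32611768e-01,  6.97678055e-03, -9.91143503e-01,
         9.31074036e+02],
       [ 0.00000000e+00,  0.00000000e+00,  0.00000000e+00,
         1.00000000e+00]])} 0.9960586734693877
```

View pics/side0.png

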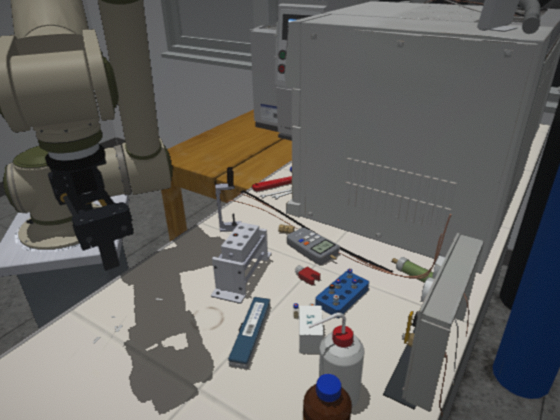

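View pics/top0.png

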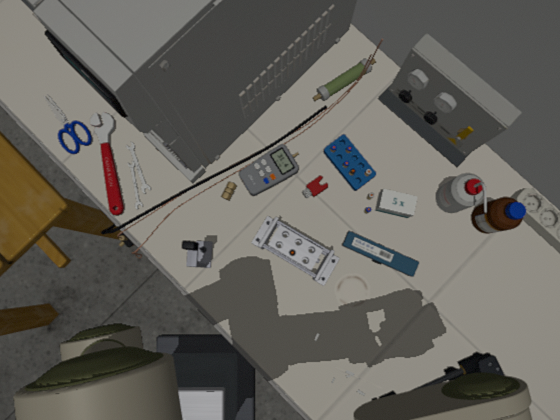

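Run:
```python
import cv2
a=cv2.imread('pics/top0.png')[190:300,150:430]; cv2.imwrite('pics/t1.png',cv2.resize(a,(800,314),interpolation=cv2.INTER_CUBIC))
a=cv2.imread('pics/side0.png')[155:310,190:290]; cv2.imwrite('pics/s1.png',cv2.resize(a,None,fx=3.8,fy=3.8,interpolation=cv2.INTER_CUBIC))
```

```text
(no output)
```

View pics/t1.png

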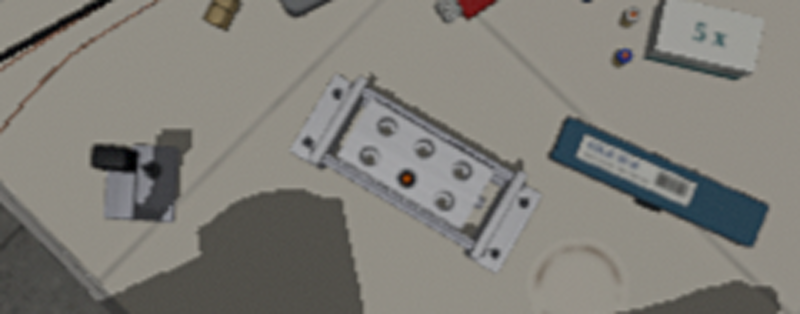

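View pics/s1.png

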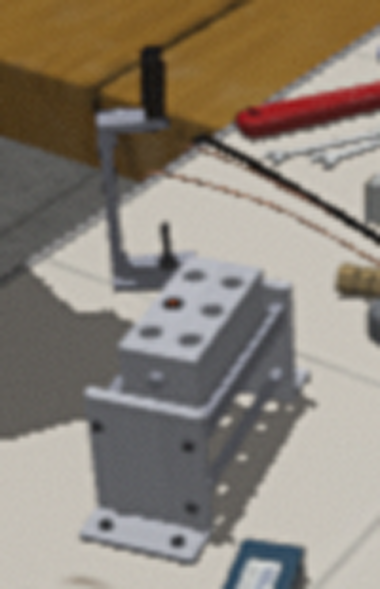

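```bash
cat > h.py <<'E'
import numpy as np,cv2
from cell import bot,get_state,get_image,camera_info
def cam(n):
    c=camera_info(n); f=210/np.tan(np.radians(c['vertical_fov']/2)); M=c['world_to_cam']; return f,c['cx'],c['cy'],M[:3,:3],M[:3,3]
def cloud(n,d):
    f,cx,cy,R,t=cam(n); v,u=np.mgrid[0:420,0:560]
    P=np.stack([(u-cx)/f*d,(v-cy)/f*d,d],-1); return (P-t)@R
def onz(n,u,v,z):
    f,cx,cy,R,t=cam(n); o=-R.T@t; r=R.T@np.array([(u-cx)/f,(v-cy)/f,1]); return o+r*(z-o[2])/r[2]
def proj(n,p):
    f,cx,cy,R,t=cam(n); q=R@np.asarray(p,float)+t; return np.array([cx+f*q[0]/q[2],cy+f*q[1]/q[2]])
E
python3 - <<'E'
from h import *
for n in('top','side'):
    d=np.load(f'pics/{n}0.npy'); P=cloud(n,d); im=cv2.imread(f'pics/{n}0.png')
    z=P[...,2]; bench=(abs(z)<15)&(d>0)
    print(n,'bench z',np.median(z[bench]),z[bench].std())
    near=(P[...,0]>300)&(P[...,0]<750)&(abs(P[...,1]+300)<300)&(d>0)
    if n=='top': roi=np.zeros_like(near); roi[190:300,170:345]=1; near&=roi
    for lo,hi in((97,112),(80,92),(110,135),(160,180)):
        m=near&(z>lo)&(z<hi)
        nn,lab,st,ce=cv2.connectedComponentsWithStats(m.astype(np.uint8))
        for i in range(1,nn):
            if st[i,4]>12:
                q=P[lab==i]; r=cv2.minAreaRect(q[:,:2].astype(np.float32)); print((lo,hi),st[i],q.mean(0).round(1),np.round(r[0],1),np.round(r[1],1),round(r[2],1))
E
```

```text
top bench z 0.8717299853643481 2.5681130792124303
(97, 112) [ 268  225   54   45 1008] [ 443.9 -312.1  104.6] [ 444.3 -312.2] [98. 46.] 58.9
(80, 92) [258 216  20  32 141] [ 476.5 -258.6   86. ] [ 476.8 -258.6] [ 7.9 69.5] 58.8
(80, 92) [314 249  20  32 147] [ 409.  -370.2   86.1] [ 409.1 -370.5] [ 8.  69.1] 59.2
(110, 135) [186 249  12  18 189] [ 423.1 -114.4  126.8] [ 424.4 -113.4] [20.8 33.6] 84.0
(160, 180) [181 240  15  10 126] [ 446.2 -115.8  170.2] [ 446.7 -115. ] [24.3 16.7] 88.0
side bench z 0.16046882532466403 2.9242417278280937
(97, 112) [292 181  72  26 373] [ 680.1 -176.3  104.3] [ 677.2 -174.1] [ 12.1 203.1] 42.8
(97, 112) [216 193   5   6  20] [ 412.4 -121.7  104.9] [ 413.4 -121.4] [9.9 5.5] 14.5
(97, 112) [221 222  38  31 645] [ 443.7 -317.8  103.1] [ 444.9 -313. ] [102.   49.2] 60.1
(80, 92) [292 187  72  26 287] [ 679.4 -174.6   86. ] [ 678.3 -173.8] [ 12.3 204.6] 43.2
(80, 92) [217 199   4   6  18] [ 413.  -121.6   85.6] [ 413.  -117.5] [13.9  8.1] 84.3
(80, 92) [222 228  45  32 213] [ 450.5 -330.6   85.8] [ 463.3 -320.1] [127.9  43.4] 38.7
(80, 92) [212 257  32  10 139] [ 409.6 -373.4   84.5] [ 409.9 -371.9] [11.2 70.8] 58.6
(110, 135) [292 173  73  29 655] [ 681.4 -177.8  122.6] [ 677.5 -174.3] [ 11.9 205.6] 42.5
(110, 135) [216 184  19  10 125] [ 428.9 -120.7  124.3] [ 432.6 -117.1] [25.7 45.8] 79.9
(160, 180) [292 157  76  27 558] [ 681.6 -178.1  170.1] [ 679.6 -175.6] [ 10.5 210.3] 42.9
(160, 180) [227 167   7   9  50] [ 447.4 -121.1  167.8] [ 448.2 -117.5] [26.  14.6] 81.8
```

Run:
```python
from h import *
d=np.load('pics/top0.npy'); P=cloud('top',d); im=cv2.imread('pics/top0.png').astype(int); z=P[...,2]
roi=np.zeros(z.shape,bool); roi[225:280,170:225]=1
m=roi&(z>5)&(z<11); q=P[m]; m2=cv2.connectedComponentsWithStats(m.astype(np.uint8))
print(m2[2]); i=1+np.argmax(m2[2][1:,4]); q=P[m2[1]==i]; r=cv2.minAreaRect(q[:,:2].astype(np.float32)); print(r,cv2.boxPoints(r),q.mean(0))
# PCA-ish edge of upper arm
m=roi&(z>120)&(z<132); q=P[m][:,:2]; r=cv2.minAreaRect(q.astype(np.float32)); print('arm',r,cv2.boxPoints(r))
# vial cap
b,g,rr=[im[...,k] for k in range(3)]
v=np.zeros(z.shape,bool); v[225:270,268:322]=1; v&=(rr-b>40)
ys,xs=np.nonzero(v); print(len(xs),xs.mean(),ys.mean(),onz('top',xs.mean(),ys.mean(),103))
C=np.array([442.95,-314.55]);a=np.radians(58.85-90);X=np.array([np.cos(a),np.sin(a)]);Y=np.array([-X[1],X[0]])
print('hole',C-12*X+2.7*Y, 'X',X)
r=onz('top',xs.mean(),ys.mean(),103)[:2]-C; print('cap in stand',r@X,r@Y)
for zz in range(0,175,10):
  pass
# heights
for name,xy in (('side',None),): pass
```

```text
[[     0      0    560    420 234935]
 [   218    230      1      2      2]
 [   202    234      1      1      1]
 [   210    235      1      1      1]
 [   193    238      1      1      1]
 [   196    240     16     28    256]
 [   176    255      1      1      1]
 [   170    261      1      1      1]
 [   176    262      1      1      1]
 [   206    269      1      1      1]]
((436.99560546875, -115.99363708496094), (59.01179504394531, 32.95330047607422), 0.12091038376092911) [[ 407.45502   -99.579285]
 [ 407.52454  -132.53252 ]
 [ 466.5362   -132.40799 ]
 [ 466.46667   -99.45476 ]] [ 438.63152778 -118.53550407    8.39032981]
arm ((423.3896484375, -113.20643615722656), (20.50067710876465, 31.231142044067383), 86.76396942138672) [[ 407.22037  -122.55894 ]
 [ 438.4017   -124.32192 ]
 [ 439.55893  -103.853935]
 [ 408.3776   -102.09095 ]]
9 292.0 252.0 [ 433.9910192  -306.94051118  103.        ]
hole [ 434.07686501 -306.03193241] X [ 0.855816   -0.51728037]
cap in stand -11.603478261998829 1.8780174026286733
```

Run:
```python
import cv2
a=cv2.imread('pics/top0.png')[230:280,170:230]; cv2.imwrite('pics/t2.png',cv2.resize(a,None,fx=12,fy=12,interpolation=cv2.INTER_NEAREST))
```

```text
(no output)
```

View pics/t2.png

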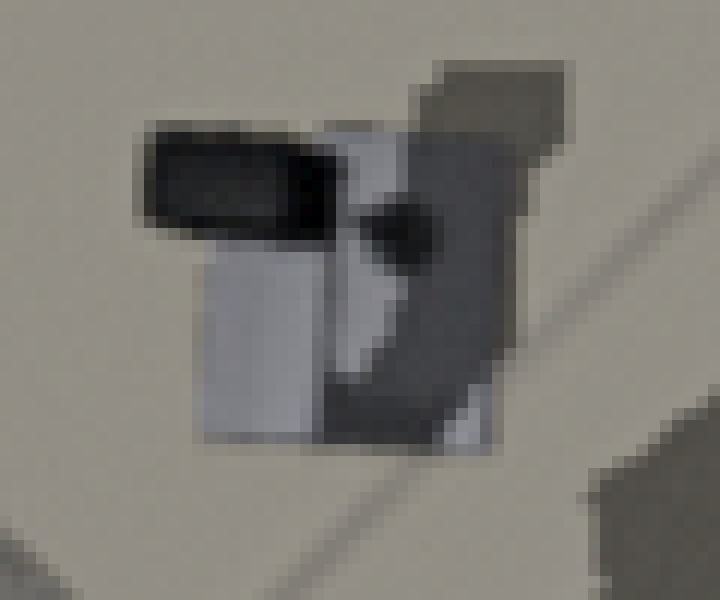

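```bash
cat >> h.py <<'E'
from scipy.spatial.transform import Rotation as Ro
def quat(yaw,s=1):
    a=yaw; y=s*np.array([np.cos(a),np.sin(a),0]); z=np.array([0,0,-1.]); x=np.cross(y,z)
    q=Ro.from_matrix(np.stack([x,y,z],1)).as_quat(); return q[[3,0,1,2]]
C=np.array([442.95,-314.55]);A=np.radians(58.85-90);X=np.array([np.cos(A),np.sin(A)]);Y=np.array([-X[1],X[0]])
def st(x,y): return C+x*X+y*Y
def show(tag):
    for n in('top','side'):
        im,d=get_image(n); cv2.imwrite(f'pics/{n}_{tag}.png',im[...,::-1]); np.save(f'pics/{n}_{tag}.npy',d)
E
python3 - <<'E'
from h import *
for s in(1,-1):
    for p,yw in(((446.7,-115,156),np.radians(-3)),((446.7,-115,236),np.radians(-3)),((*st(-110,2.5),165),A),((*st(-12,2.5),165),A),((*st(-12,2.5),206),A)):
        q=bot.solve_ik(p,quat(yw,s)); print(s,np.round(p),None if q is None else np.round(q,2))
E
```

```text
1 [ 447. -115.  156.] [-0.51  0.35  1.71 -0.    1.09 -0.46]
1 [ 447. -115.  236.] [-0.51  0.25  1.58 -0.    1.31 -0.46]
1 [ 350. -256.  165.] [-0.9   0.29  1.76 -0.    1.09 -0.36]
1 [ 434. -306.  165.] [-0.84  0.44  1.51 -0.    1.19 -0.29]
1 [ 434. -306.  206.] [-0.84  0.4   1.45 -0.    1.3  -0.29]
-1 [ 447. -115.  156.] [-0.51  0.35  1.71 -0.    1.09  2.68]
-1 [ 447. -115.  236.] [-0.51  0.25  1.58 -0.    1.31  2.68]
-1 [ 350. -256.  165.] [-0.9   0.29  1.76 -0.    1.09  2.78]
-1 [ 434. -306.  165.] [-0.84  0.44  1.51 -0.    1.19  2.85]
-1 [ 434. -306.  206.] [-0.84  0.4   1.45 -0.    1.3   2.85]
```

Run:
```python
from h import *
q=quat(np.radians(-3))
bot.move_ptp((446.7,-115,240),q)
bot.move_l((446.7,-115,156),vel=100)
s=get_state();print(s['time'],s['ee_pos'],s['wrist_force'])
show('pre')
bot.close()
s=get_state();print(s['time'],s['ee_pos'],s['wrist_force'],s['ft_torque'],s['gripper_width'])
show('grip')
```

```text
2.7667 [ 446.92756458 -115.18598475  156.42679287] [0.66178818 0.04518388 0.18249448]
3.95 [ 446.67162711 -114.93975373  155.94298051] [ 0.65429451  0.00925834 -0.22504566] [ 0.02142717 -0.05132719 -0.02861028] 15.917844262811656
```

View pics/side_grip.png

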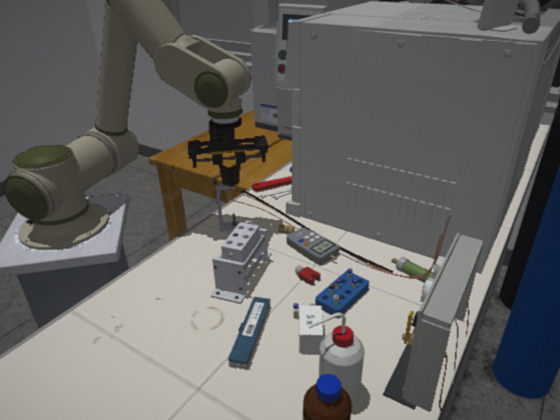

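View pics/top_grip.png

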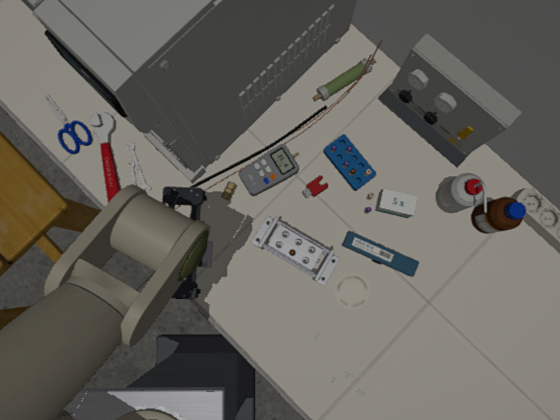

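Run:
```python
from h import *
bot.move_l((446.7,-115,216),vel=120)
print(get_state()['wrist_force'],get_state()['ft_torque'])
p=st(-100,2.3)
bot.move_ptp((*p,216),quat(A))
bot.move_l((*p,164),vel=100)
bot.hold(0.3)
s=get_state();print(s['time'],s['ee_pos'],p,s['wrist_force'],s['ft_torque'],s['gripper_width'])
show('ent'); print(proj('top',(*p,0)))
for n in('top','side'):
  im=cv2.imread(f'pics/{n}_ent.png')
  a=im[170:320,150:300] if n=='side' else im[190:330,170:350]
  cv2.imwrite(f'pics/{n}_entz.png',cv2.resize(a,None,fx=4,fy=4,interpolation=cv2.INTER_CUBIC))
```

```text
[ 1.12736317 -0.5198531  -2.32843125] [ 0.01232745 -0.04649888 -0.03633099]
6.3833 [ 358.63889825 -260.9670778   164.34043255] [ 358.55814502 -260.8535866 ] [-0.33021139 -0.42134659 -2.72635362] [-0.01260816 -0.11410654 -0.00176058] 15.375974961313684
[270.2322852  289.21047547]
```

View pics/side_entz.png

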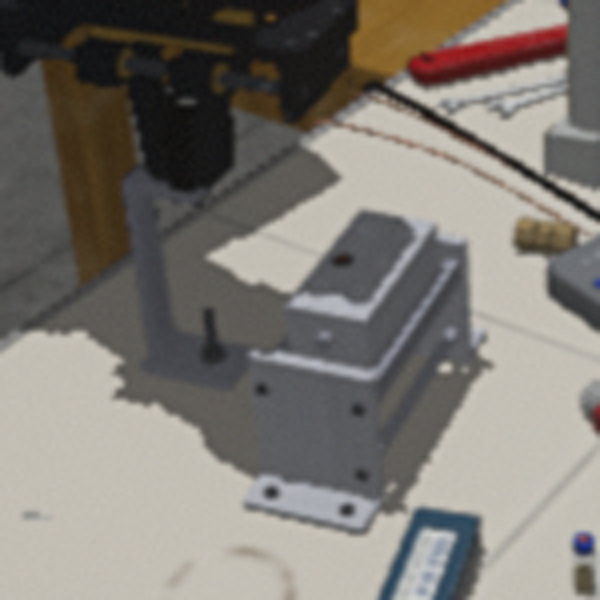

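View pics/top_entz.png

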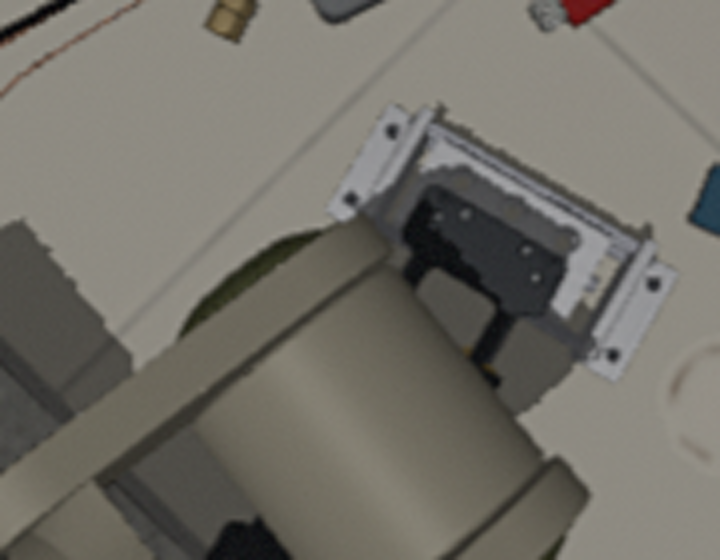

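Run:
```python
from h import *
im=cv2.imread('pics/side_ent.png'); d=np.load('pics/side_ent.npy')
p=st(-100,2.3)
for z in(22.3,36,50.3): print(z,proj('side',(*p,z)))
g=im[240:265,190:216].max(-1); 
for r in g: print(' '.join('%3d'%x for x in r))
P=cloud('side',d)
q=P[:,:,:]; m=(np.hypot(q[...,0]-p[0],q[...,1]-p[1])<8)&(q[...,2]>25)&(q[...,2]<48); m[:, :190]=0;m[:,216:]=0
print(m.sum(),np.median(q[m],0))
c=(q[m][:,:2]-p); print('rel',c.mean(0), (c@X).mean(),(c@Y).mean())
```

```text
22.3 [202.62252393 257.19635806]
36 [201.99136506 252.38828441]
50.3 [201.32326246 247.29877905]
 71  73  91  95  95  95  95  93  94  93  94  93  93  95  92  95  94  92  91 100 117 145 175 181 166 152
 71  75  86  94  93  95  92  94  92  93  95  93  94  94  95  94  92  95  94  92  91  99 114 116 108 102
 70  74  82  96  93  94  95  94  94  91  94  93  95  93  94  94  97  92  95  92  92  90  90  90  90  88
 69  73  81  93  95  95  95  95  95  94  96  92  94  94  96  95  93  93  96  92  94  93  93  94  92  93
 71  73  81  91  95  94  94  92  91  93  96  95  95  95  94  92  95  96  94  95  95  94  93  95  97  95
 71  71  79  92  94  94  94  95  95  96  95  94  94  97  95  95  95  95  93  94  94  93  91  93  95  94
 70  71  78  90  94  95  93  95  96  96  92  87  87  92  94  95  93  93  94  94  96  96  93  97  93  95
 71  70  76  88  95  95  94  95  94  92  82  62  56  74  93  94  94  94  95  93  92  95  96  97  94  92
 72  72  78  90  95  95  95  94  96  95  81  48  43  66  91  95  93  94  95  95  93  95  91  94  96  94
 72  71  74  82  92  96  94  94  95  95  80  50  41  64  91  97  96
[... 1012 characters left out ...]
  60  44  40  43  43  49  63  76  77  76  74  83 103 130 143 145
 77  75  76  78  78  78  77  76  78  75  66  54  50  49  54  65  72  78  75  77  76  79  87 100 103 110
 78  79  75  78  77  74  77  75  77  79  75  71  65  69  75  77  76  79  77  77  75  79  88  93  92  90
 80  80  79  80  78  77  77  79  78  76  78  76  76  77  80  77  78  78  77  76  76  79  89  96  95  93
 81  81  83  80  80  78  81  79  78  76  77  77  80  77  76  77  78  78  77  77  76  87  92  97  97  97
 87  84  83  82  82  81  80  82  81  80  83  83  81  78  78  78  76  74  76  76  87  94  95  97  95  94
21 [ 359.78236049 -262.38284603   39.40026137]
rel [ 1.20402473 -1.70204098] 1.9108560118037705 -0.8338155499528145
```

```bash
cat >> h.py <<'E'
def go(x,y,z,vel=60): bot.move_l((*st(x,y),z),vel=vel)
def fz(): return np.mean([get_state()['wrist_force'] for _ in range(3)],0)
def probe(x,y,ztop=180,step=0.7,lim=4):
    go(x,y,171,60); bot.hold(0.15); b=fz(); z=173.5
    while z<ztop:
        go(x,y,z,20); f=fz()-b
        if f[2]<-lim:
            s=get_state(); r=s['ee_pos'][:2]-C
            print('hit x%.1f y%.1f z%.1f ee %.2f'%(x,y,z,s['ee_pos'][2]),f.round(1),'stand xy',round(r@X,2),round(r@Y,2)); go(x,y,171,60); return False
        z+=step
    s=get_state(); r=s['ee_pos'][:2]-C
    print('IN x%.1f y%.1f ee'%(x,y),s['ee_pos'].round(2),f.round(1),r@X,r@Y); return True
E
python3 - <<'E'
from h import *
go(-12,2.5,164,80); print(get_state()['time'],fz())
print(probe(-12,2.5)); s=get_state();print(s['time'],s['ft_torque'])
show('p1')
a=cv2.imread('pics/side_p1.png')[170:320,150:300]; cv2.imwrite('pics/p1z.png',cv2.resize(a,None,fx=4,fy=4,interpolation=cv2.INTER_CUBIC))
E
```

```text
7.7333 [ 0.76475207  0.12928213 -2.796154  ]
IN x-12.0 y2.5 ee [ 433.99 -306.22  179.83] [-0.4 -0.5  0.2] -11.973972246388948 2.4958202330355643
True
10.675 [-0.06305767 -0.09763045  0.01913554]
```

View pics/p1z.png

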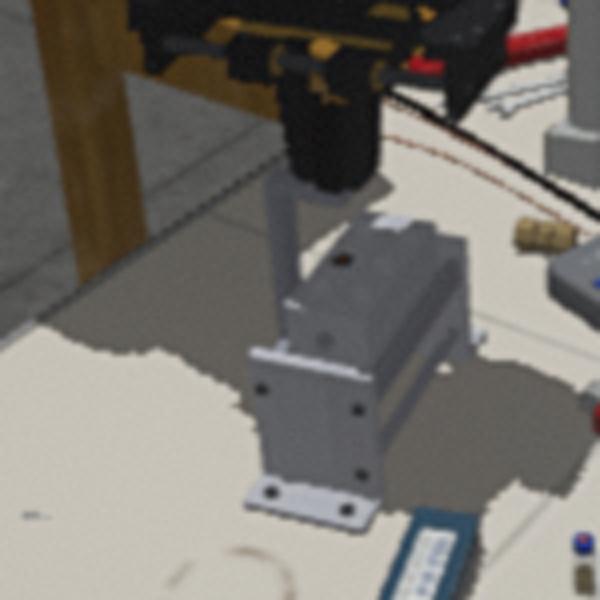

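Run:
```python
from h import *
b=np.array([0.4,-0.1,-2.8]); z=180.
while z<206.5:
    z+= 1.0 if z<201 else 0.4
    go(-12,2.5,z,20); f=fz()-b; e=get_state()['ee_pos']
    print('%.1f %.2f'%(z,e[2]),f.round(1))
    if f[2]<-13 or np.hypot(*f[:2])>8: break
s=get_state();print(s['time'],s['ft_torque'],s['gripper_width'])
```

```text
181.0 181.09 [-0.8 -0.6  0.4]
182.0 182.06 [-1.3  0.1  0.9]
183.0 183.06 [-0.6  0.2  0. ]
184.0 184.06 [-0.4  0.3  0.2]
185.0 184.81 [ 0.3 -0.1 -1.9]
186.0 185.57 [ 0.1 -1.3 -6.2]
187.0 186.83 [-0.4  0.6 -6.7]
188.0 188.03 [-0.2  0.6 -6.9]
189.0 189.07 [-0.5  0.1 -6.3]
190.0 190.10 [ 0.3  0.9 -6.3]
191.0 191.10 [-0.9  0.4 -6.2]
192.0 192.09 [-1.1 -0.1 -5.8]
193.0 193.09 [-0.2  0.  -6. ]
194.0 194.10 [-1.8 -0.3 -5.8]
195.0 195.08 [-1.1  1.  -5.2]
196.0 196.09 [-0.9  0.1 -5.2]
197.0 197.09 [-0.5  0.  -5.6]
198.0 198.08 [-1.6  0.2 -6. ]
199.0 199.07 [-0.5  0.2 -5.6]
200.0 200.11 [-0.3  1.7 -5.7]
201.0 201.11 [-1.2  0.8 -5.8]
201.4 201.43 [-0.6 -0.5 -6.9]
201.8 201.82 [-1.6  0.1 -7. ]
202.2 202.23 [-1.1  0.5 -7.8]
202.6 202.62 [-1.6 -0.2 -6.5]
203.0 203.03 [-1.   0.6 -7.3]
203.4 203.43 [-0.6  0.4 -6.4]
203.8 203.83 [-0.7 -0.5 -6.8]
204.2 204.00 [-0.5  0.7 -9.7]
204.6 204.09 [ -0.4  -1.2 -15.3]
18.275 [-0.18202385 -0.12834774 -0.00348285] 15.967482744422341
```

Run:
```python
from h import *
go(-12,2.5,204,20); show('up')
go(-12,2.5,178,30); print(fz()); go(-12,2.5,164,50); print(get_state()['ee_pos'],fz())
go(-100,2.5,164,80); bot.hold(0.2)
print(get_state()['time'],fz(),get_state()['gripper_width']); show('out')
a=np.hstack([cv2.imread(f'pics/side_{t}.png')[170:320,150:300] for t in('up','out')]); cv2.imwrite('pics/uo.png',cv2.resize(a,None,fx=2.6,fy=2.6,interpolation=cv2.INTER_CUBIC))
```

```text
[ 0.66223261 -0.4188206  -2.33258012]
[ 433.9162155  -306.13842556  163.6538158 ] [ 0.19250612 -0.23525796 -2.74822481]
21.525 [-0.27911007  0.31098145 -3.06285497] 15.713574268712376
```

View pics/uo.png

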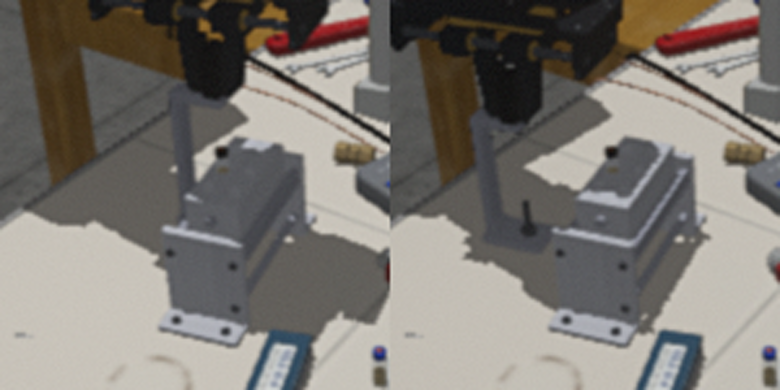

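The vial stands proud in both crops (cap near crop pixels (222,152) and (612,152)), and the tool is clear of the stand. Next I put it back where it stood.

Run:
```python
from h import *
go(-100,2.5,216,120)
bot.move_ptp((446.7,-115,216),quat(np.radians(-3)))
bot.move_l((446.7,-115,160),vel=80); bot.hold(0.2); b=fz(); z=160
while z>154:
    z-=0.5; bot.move_l((446.7,-115,z),vel=20); f=fz()-b
    if f[2]>2.0: break
print(z,get_state()['ee_pos'],f,get_state()['time'])
bot.open_gripper(); bot.hold(0.2)
bot.move_l((446.7,-115,250),vel=80)
q0=[-1.389,.381,1.297,0,1.464,-.215]
bot.goto_joints(q0); bot.hold(0.3)
show('fin'); s=get_state(); print(s['time'],s['wrist_force'])
d=np.load('pics/top_fin.npy'); P=cloud('top',d); zz=P[...,2]
roi=np.zeros(zz.shape,bool); roi[190:300,170:345]=1
for lo,hi in((97,112),(114,130),(160,180),(80,92)):
    nn,lab,stt,ce=cv2.connectedComponentsWithStats((roi&(zz>lo)&(zz<hi)).astype(np.uint8))
    for i in range(1,nn):
        if stt[i,4]>5:
            qq=P[lab==i]; r=cv2.minAreaRect(qq[:,:2].astype(np.float32)); print((lo,hi),stt[i,4],qq.mean(0).round(1),np.percentile(qq[:,2],95).round(1),np.round(r[0],1),np.round(r[1],1),round(r[2],1))
```

```text
155.5 [ 446.80574408 -115.0685689   155.91970231] [-0.73514623  0.50619836  7.39877598] 26.225
30.9667 [-0.92241363 -0.5294879   0.08125093]
(97, 112) 982 [ 444.1 -312.3  104.7] 107.3 [ 444.3 -312.2] [98. 46.] 58.8
(114, 130) 29 [ 434.  -305.9  122.7] 125.1 [ 434.1 -305.6] [9.7 9.8] 89.9
(114, 130) 175 [ 423.7 -114.5  126.9] 129.5 [ 423.6 -113.6] [19.8 30.8] 87.0
(160, 180) 123 [ 446.9 -115.5  170.7] 173.5 [ 446.5 -114.9] [24.4 16.2] 89.4
(80, 92) 139 [ 476.8 -258.7   86.1] 88.6 [ 477.  -258.7] [ 7.8 68.9] 58.7
(80, 92) 6 [ 460.1 -318.7   85.8] 89.5 [ 459.9 -318.7] [9.8 2.3] 86.4
(80, 92) 145 [ 409.  -370.2   86.4] 89.4 [ 409.2 -370.6] [ 8.2 69.4] 59.0
```

View pics/top_fin.png

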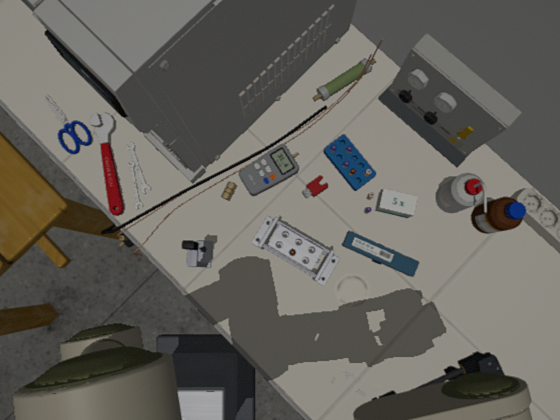

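View pics/side_fin.png

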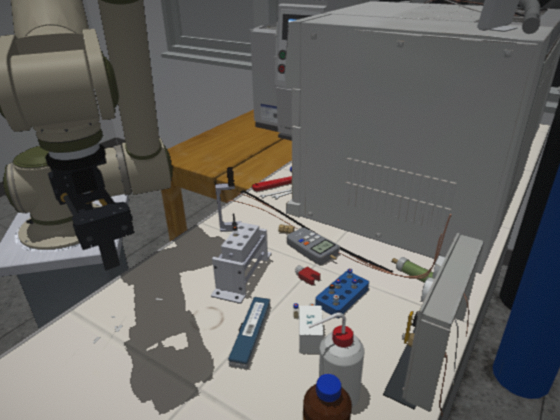

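The vial's cap is at about z 123 mm, so it is up 20 mm, and the block has not shifted. The tool stands upright at top-view pixel (197,250), and the things around it look unmoved.

```bash
python3 -c "
from cell import bot
bot.hand_in()"
```

```text
the job is handed in; nothing more can be done
```

The vial now stands about 20 mm proud, and I handed the job in at about 31 s of the 67 s allowed.

- **Finding the hole:** I worked out the hole's position from the depth images, which showed the block sitting about 2.7 mm along y from mid-way. The pin went in on the first try with no contact force.
- **Pushing the vial up:** It moved at about 6–7 N. The push rose to about 15 N when the collar met the block, at the expected height (tool foot 48 mm above the bench). I then drew the pin down and out and stood the tool upright where it had been.
- **Last checks:**
  - The vial cap measured about 123 mm above the bench; it was 103 mm when sunk.
  - The block's centre reads the same as before, (444.3, -312.2) mm.
  - The tool's grip top is at 171 mm and its position is within about 0.3 mm of where it started.
  - By eye in the pictures, the rack, flow meter and syringe box have not moved.
  - The arm is back at its start pose, touching nothing.
- **Disagreement:** Before the insertion, the side camera put the pin 1–2 mm from where the arm's own position said it was. I went by the top camera and the force readings, and no correction was needed.

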